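# Turn the slotted disc and shoot the bolt of a plywood case

## Robot

A 6-joint arm with a two-finger parallel gripper is mounted at the origin on the work surface. World frame = base frame: x ahead of the robot, y to its left, z up, the work surface at z = 0. Lengths are in m, angles in degrees, forces in N, time in s.
With the tool pointing down it reaches from about 0.375 to 0.9 m from the base axis. Payload 3.1 kg.
Tool frame: the origin (TCP) lies on the centre line of the jaws, within the pads' length; the fingertips stand 22 mm ahead of it and the grasp point (between the pads) lies 3 mm ahead of it; y points along the fingers, z is the direction in which the jaws open and shut, and the axes are right-handed (so a half turn about y gives the same grasp; the last joint's range is limited). The gripper opens to 87 mm and grips with 3 to 60 N. Pads are 19 mm wide; open, the fingers measure 117 mm over their backs; the gripper's body (75 mm by 190 mm) begins 51 mm behind the grasp point.
Start: joints at [-74.112, 30.224, 82.088, -0, 67.689, -10.227], TCP at [0.275, -0.561, 0.245] pointing down, gripper open.
Joint ranges: [-176.69, 176.69], [-43.24, 126.21], [12.49, 139.97], [-82, 262], [0, 151.66], [-163.58, 163.58]. Speed limits (degrees/s): [159.86, 159.86, 180, 180, 180, 180].

## Interface

Orientations are given as a 3x3 rotation matrix whose columns are the frame's x, y, z axes.
In Python, from rig import bot gives the robot as it stands.
- The arm moves only by the tool jog_arm, never from a script. Its argument "motion" is one flat list of numbers, 6 for each row, row after row: the shift along the tool's x, y, z in mm, then the turn, a rotation vector about the tool's x, y, z in degrees. A call has 1 to 20 rows; each row is the pose to reach, as a shift and turn from the pose commanded when the call began, along the tool's axes at that moment; what a row does not reach only later rows make up. A row lasts 1/8 s, in which the tool goes at most 62.5 mm and 10.7 degrees, less where a joint would pass 70% of its speed; a pose out of reach is approached as far as the arm can. A call with a gripper value outside its range is refused whole. "gripper" is the opening, from 0 (shut) to 1 (fully open), set as the call begins (left out, the last holds). The fingers move at their own pace and stop on an object; the grip force is fixed at half the most. Time passes only in rows, so rows that repeat a pose let the fingers close. It gives the time, the measured TCP pose, the force and the opening at its end, in the units of the state.
- bot.read_state(): the state, without advancing time (a new reading comes with each control period).
- bot.capture(name): name is "side" or "top"; returns (picture, depth): 420x560x3 uint8, red, green, blue; 420x560 float32, m along the optical axis (not along the pixel's ray), 0 where there is no reading.
- bot.get_calibration(name): a dict with "mtx" (3x3 intrinsics, pixels), "k1" (the pictures are not rectified: a ray, as slopes to the right and down, at radius r is drawn at 1 + k1 r^2 times it, then the intrinsics apply), "pose" (4x4, takes a point from camera to world coordinates). Camera axes: x right, y up, looking along -z (the intrinsics and any distortion apply to the point x, -y, -z); pixel columns grow to the right and rows downward; lengths in m; the calibration is good to about 2 mm. A picture is of the moment at which its call begins. get_calibration takes no time and is no camera call.
- bot.hand_in(): hands the job in, once; it reports no verdict.
The state is a dict: "time_s": time; "joint_positions": joint angles; "qvel": joint speeds; "tau": joint torques, N m; "position": TCP position; "tcp_rot": TCP orientation; "force": force on the tool from outside, world axes, zero at the start; "moment": the same for the moment, N m; "opening": opening from 0.0 (shut) to 1.0 (fully open).
Only numpy, scipy, OpenCV 4.12 (cv2) and the standard library are available. Lean on these libraries where they do the work, as an engineer would, in place of code of your own. Each camera call takes 0.05 s, during which the arm holds its last target.

## Task

Lock the plywood case: with the fingertips, push the round slotted disc round by its studs until its slot is in line with the steel bar, then push the bar by its upright tab straight through the slot until it is fully home in the keeper beyond. Only push: do not lift the bar, and leave the things lying on and around the case where they are. Finish clear of everything.

Things in the scene. Friction and masses are not known exactly. Their poses are not given: they have to be found in the camera images.
- case: Fixed plywood case with finger-jointed corners, 400 mm (its x) by 300 mm (its y), flat lid 90 mm above the table; origin under its centre. Its x is the direction in which the bar is pushed. The lock lies on the lid along the case's centre line y = 0.
- disc (a joint): Angle (rad) of the slotted aluminium disc about its vertical axis, counter-clockwise seen from above. The slot is in line with the bar at 0 and, just as well, at pi (half a turn); either will do. It turns either way between end stops at -0.6 and 3.74, and stays where it is left (about 0.08 N m of friction, so 3 N at a stud). It starts between 0.5 and 2.64.
- disc_axis (a point): Point on the disc's axis, level with the top of the disc, 24 mm above the lid. The disc is 80 mm across; its open-topped slot is 25 mm wide and runs right across, with a floor 3.5 mm above the lid.
- stud_a (a point): Middle of one of the disc's two upright round steel studs: 12 mm in diameter, 30 mm tall, from 24 to 54 mm above the lid, 27 mm from the disc's axis. This point lies 39 mm above the lid. At joint value 0 it stands on the case's +y side of the axis. Its frame turns with the disc: its x runs along the slot.
- stud_b (a point): Middle of the other stud, the same, opposite the first (on the case's -y side at joint value 0).
- tab (a point): Middle of the upright steel tab at the rear end of the bar, 8 mm thick (along the bar), 36 mm wide, 40 mm tall; from 18 to 58 mm above the lid, this point 38 mm above the lid. Its frame is the bar's: x along the bar towards the nose. Push on its rear (-x) face. The rails beside the bar rise 14 mm above the lid, so that a fingertip 20 mm or more above the lid passes over them.
- bar_tip (a point): Foremost point of the loose steel bar's rounded nose, half-way up, 11 mm above the lid. The bar is 150 mm long over all, 20 mm wide, 14 mm high, 0.2 to 0.42 kg; it lies loose in an open bed between low rails, 1.5 mm clear on each side, its front under a strap (strap top 23.5 mm above the lid, ending 46 mm before the disc's axis). Nose to the tab's middle: 146 mm.
- keeper_end (a point): Centre of the face of the keeper's closed end, 72 mm beyond the disc's axis, 11 mm above the lid; the bar stops against it. The keeper is 47 mm wide and 23.5 mm high above the lid. Frame as the case's.
- tape_measure: Black tape measure, 70 x 66 x 38 mm, lying on the lid by the far edge (case -y side); origin under its centre. Bystander.
- pencil: Flat red carpenter's pencil, 170 x 13 x 8 mm, lying on the lid by the near edge (case +y side); origin under its centre. Bystander.
- glue: White bottle, 60 mm across and 140 mm tall, standing on the table to one side of the case; origin under its centre. Bystander.
- jar: Glass jar with a steel cap, 70 mm across and 85 mm tall, standing on the table to one side of the case; origin under its centre. Bystander.
- bar: The loose steel bar itself; origin under its middle (75 mm behind the nose), x towards the nose.
Not all that is in view belongs to the job. What is meant by the bar is not orange or red, and is the larger of those in its own colour.

How it is judged (in metres and radians):
On the way, in this order (a step that is already met when the one before it is completed fails the run):
1. the disc's slot is in line with the bar (within 0.12 rad) while the bar is still short of the disc (angle between the x axis of stud_a and the x axis of case, either way round below 0.12 rad and x of bar_tip in the frame of keeper_end below -0.108 m), for 0.2 s.
2. the bar is through the slot and home in the keeper (x of bar_tip in the frame of keeper_end above -0.006 m), for 0.2 s.
At the end, for the whole second after the job is handed in: The bar lies still in its bed, through the disc's slot, its nose within 6 mm of the keeper's closed end; the disc is at rest with its slot in line with the bar (0.12 rad) (x of bar_tip in the frame of keeper_end above -0.006 m and y of bar_tip in the frame of keeper_end between -0.006 and 0.006 m and z of bar_tip in the frame of keeper_end below 0.005 m and angle between the x axis of stud_a and the x axis of case, either way round below 0.12 rad and linear speed of bar below 0.01 m/s and velocity of joint disc between -0.05 and 0.05 rad/s); the robot touches nothing.
It fails at once if the bar is lifted (its tab more than 12 mm above where it lies, or the bar tilted more than 0.12 rad) (z of tab in the frame of case above 0.14 m or angle between tab's own z axis and vertical above 0.12 rad).
It fails at once if a bystander is moved more than 15 mm or tipped over (distance of any of tape_measure, pencil, glue, jar from where it was at the start of the episode above 0.015 m or angle between any of tape_measure, glue, jar's own z axis and vertical above 0.3 rad).
It also fails if it takes over 51 s, if anything falls off the work surface, if the arm or the gripper's body presses on something with over 40 N, if the wrist force passes 120 N, or if a joint passes its speed limit or range.

## Working session

There is one attempt and no reset: what is moved stays moved. The work goes in short steps, Python scripts to look and compute and a tool call to move; the robot and the scene stay as the last step left them, time stands still between calls to the robot, and variables do not carry over. Pictures are saved under pics/ and viewed, and the job is handed in when it is done.

Besides the shell and the picture viewer there is one more tool, called after "Call:" by a JSON object that holds its "method" and its "body", one argument or row to a line. jog_arm: Moves the arm, as the interface text tells. Its arguments: {"type":"object","properties":{"motion":{"type":"array","items":{"type":"number"}},"gripper":{"type":"number"}},"required":["motion"]}

```bash
mkdir -p pics; ls; cat > h.py <<'E'
import numpy as np, cv2
from rig import bot
def cap(n,f):
    im,d=bot.capture(n); cv2.imwrite(f'pics/{f}.png',im[:,:,::-1]); np.savez(f'pics/{f}.npz',im=im,d=d); return im,d
def ray(n,u,v):
    c=bot.get_calibration(n);K=c['mtx'];k=c['k1']
    x=cv2.undistortPoints(np.array([[[u,v]]],float),np.array(K,float),np.array([k,0,0,0.]))[0,0]
    T=np.array(c['pose']); return T[:3,3],T[:3,:3]@np.array([x[0],-x[1],-1])
def atz(n,u,v,z):
    o,d=ray(n,u,v); return o+d*(z-o[2])/d[2]
def atd(n,u,v,dep):
    o,d=ray(n,u,v); return o+d*dep
def tri(u1,v1,u2,v2):
    o1,d1=ray('top',u1,v1);o2,d2=ray('side',u2,v2)
    d1/=np.linalg.norm(d1);d2/=np.linalg.norm(d2)
    s=np.linalg.lstsq(np.c_[d1,-d2],o2-o1,rcond=None)[0]
    a=o1+s[0]*d1;b=o2+s[1]*d2; return (a+b)/2,np.linalg.norm(a-b)
def proj(n,P):
    c=bot.get_calibration(n);T=np.linalg.inv(np.array(c['pose']));p=T[:3,:3]@np.array(P)+T[:3,3]
    s=np.array([p[0]/-p[2],-p[1]/-p[2]]);s=s*(1+c['k1']*(s@s));K=np.array(c['mtx']);return K[0,0]*s[0]+K[0,2],K[1,1]*s[1]+K[1,2]
E
python3 - <<'E'
from h import *
np.set_printoptions(precision=4,suppress=True)
s=bot.read_state();print(s)
for n in('top','side'):
    cap(n,n+'0');print(bot.get_calibration(n))
E
```

```text
pics
{'time_s': 0.0, 'joint_positions': array([-74.111 ,  30.2789,  82.1554,  -0.0009,  67.6878, -10.2275]), 'qvel': array([ 0.0362,  0.1426, -0.0144, -0.0587,  0.0073,  0.11  ]), 'tau': array([  0.0004, -44.0037, -17.6595,   0.0632,   0.0581,  -0.0001]), 'position': array([ 0.275 , -0.5605,  0.2436]), 'tcp_rot': array([[-0.8979, -0.0006,  0.4402],
       [-0.4402,  0.002 , -0.8979],
       [-0.0004, -1.    , -0.0021]]), 'force': array([-0.9967,  0.0091,  0.1758]), 'moment': array([-0.024 ,  0.0605,  0.0057]), 'opening': 1.000656797020924}
{'mtx': array([[490.3114,   0.    , 279.3167],
       [  0.    , 490.3114, 206.1021],
       [  0.    ,   0.    ,   1.    ]]), 'k1': 0.014463446269619982, 'pose': array([[ 0.0276,  0.9749, -0.221 ,  0.3445],
       [-0.9996,  0.0267, -0.007 ,  0.0225],
       [-0.0009,  0.2211,  0.9752,  1.3778],
       [ 0.    ,  0.    ,  0.    ,  1.    ]])}
{'mtx': array([[459.5933,   0.    , 280.1092],
       [  0.    , 459.5933, 217.0767],
       [  0.    ,   0.    ,   1.    ]]), 'k1': -0.13761524237047945, 'pose': array([[-0.9314,  0.183 , -0.3145,  0.1928],
       [-0.3638, -0.4466,  0.8174,  1.1733],
       [ 0.0091,  0.8758,  0.4826,  0.7736],
       [ 0.    ,  0.    ,  0.    ,  1.    ]])}
```

View pics/top0.png

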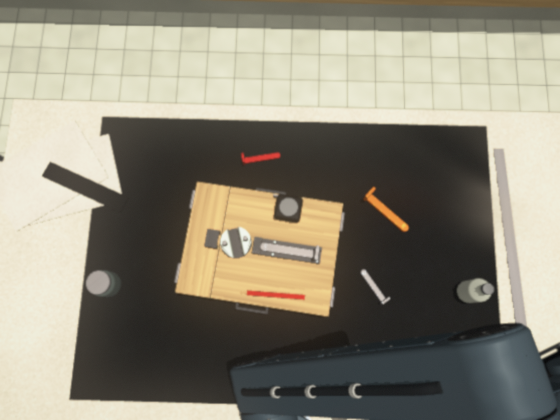

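View pics/side0.png

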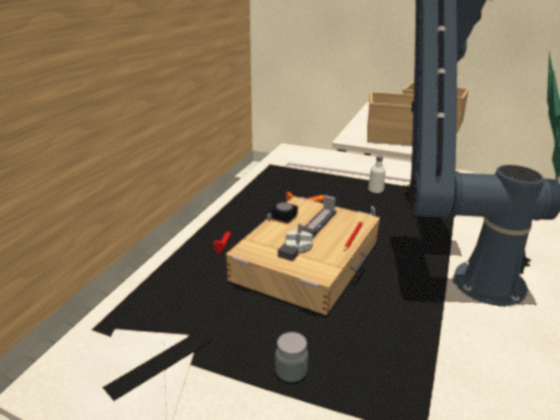

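```bash
python3 - <<'E'
import cv2
a=cv2.imread('pics/top0.png')[170:325,165:355];cv2.imwrite('pics/topc.png',cv2.resize(a,None,fx=4.2,fy=3.8*4.2/3.8*0.92,interpolation=cv2.INTER_CUBIC)[:600,:800])
a=cv2.imread('pics/side0.png')[190:310,215:395];cv2.imwrite('pics/sidec.png',cv2.resize(a,None,fx=4.4,fy=4.4,interpolation=cv2.INTER_CUBIC))
E
```

```text
(no output)
```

View pics/topc.png

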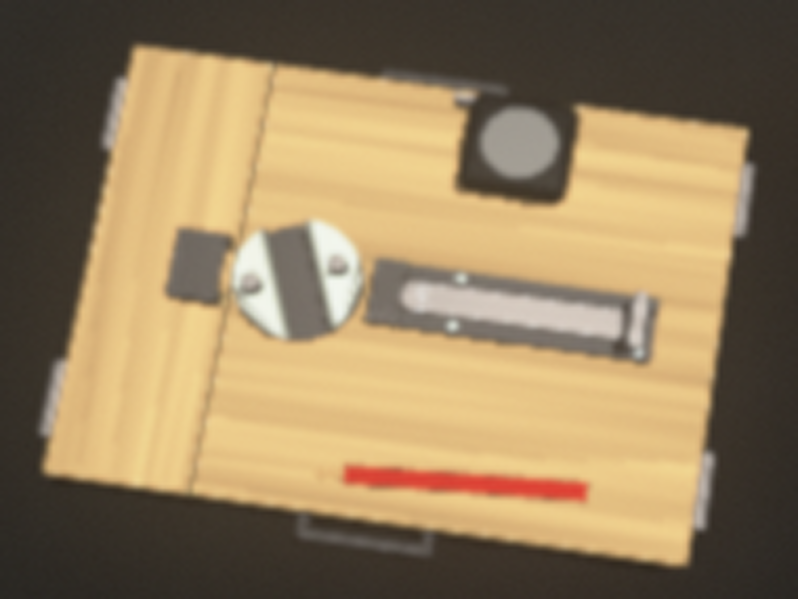

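View pics/sidec.png

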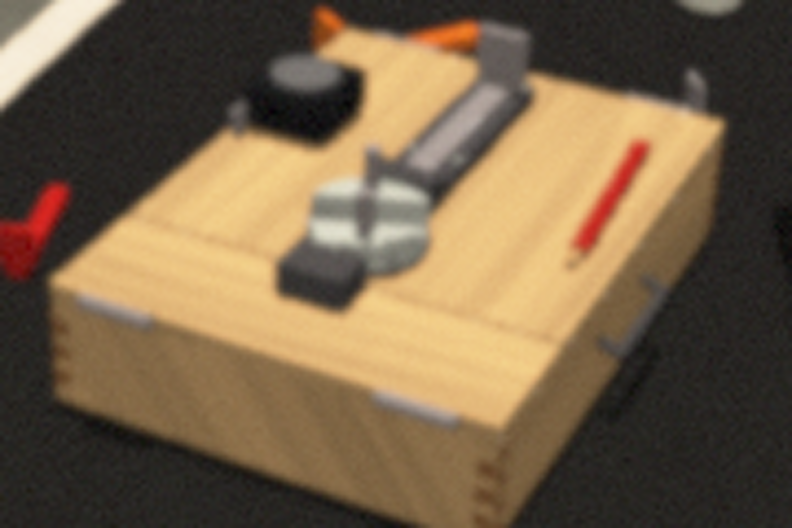

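```bash
python3 - <<'E'
from h import *
np.set_printoptions(precision=4,suppress=True)
ct=lambda u,v:(165+(u+.5)/4.2-.5,170+(v+.5)/3.864-.5)
cs=lambda u,v:(215+(u+.5)/4.4-.5,190+(v+.5)/4.4-.5)
T={'cFL':(134,45),'cFR':(750,128),'cNR':(688,566),'cNL':(43,473)}
C={}
for k,p in T.items(): C[k]=atz('top',*ct(*p),.09);print(k,C[k])
print('side chk', atz('side',*cs(50,288),.09),atz('side',*cs(498,430),.09),atz('side',*cs(725,122),.09))
cen=sum(C.values())/4; x=(C['cFL']+C['cNL']-C['cFR']-C['cNR'])/2;y=(C['cNL']+C['cNR']-C['cFL']-C['cFR'])/2
print('cen',cen,np.linalg.norm(x),np.linalg.norm(y),np.degrees(np.arctan2(x[1],x[0])),np.degrees(np.arctan2(y[1],y[0])))
print('disc',atz('top',*ct(297,280),.114),'side',atz('side',*cs(370,212),.114))
print('studs',atz('top',*ct(250,280),.144),atz('top',*ct(337,262),.144))
print('tabtop',atz('top',*ct(640,295),.148),atz('top',*ct(640,350),.148),'side top edge',atz('side',*cs(482,25),.148),atz('side',*cs(528,42),.148))
print('nose',atz('top',*ct(402,296),.104))
print('keeper',[atz('top',*ct(*p),.1135) for p in((180,228),(232,238),(216,303),(166,296))])
print('tabtri',tri(*ct(650,292),*cs(482,25)))
print('studtri?',tri(*ct(337,262),*cs(374,150)), tri(*ct(250,280),*cs(374,150)))
d=np.load('pics/top0.npz')['d']
for n,p in(('lid',(400,400)),('disc',(260,320)),('tape',(520,145)),('bar',(500,300))):
  u,v=ct(*p);print(n,atd('top',u,v,d[int(round(v)),int(round(u))]))
E
```

```text
cFL [0.6995 0.2591 0.09  ]
cFR [ 0.6503 -0.1401  0.09  ]
cNR [ 0.3511 -0.1019  0.09  ]
cNL [0.401  0.2957 0.09  ]
side chk [0.6959 0.2671 0.09  ] [0.4028 0.3005 0.09  ] [ 0.3518 -0.1002  0.09  ]
cen [0.5255 0.0782 0.09  ] 0.4014980655704483 0.3012060885147134 82.9115229663098 172.85976776284937
disc [0.5319 0.1432 0.114 ] side [0.5323 0.1467 0.114 ]
studs [0.5267 0.1688 0.144 ] [0.5401 0.1167 0.144 ]
tabtop [ 0.5227 -0.0666  0.148 ] [ 0.4867 -0.067   0.148 ] side top edge [ 0.5251 -0.0683  0.148 ] [ 0.4879 -0.0549  0.148 ]
nose [0.5243 0.0783 0.104 ]
keeper [array([0.5655, 0.2178, 0.1135]), array([0.5595, 0.1851, 0.1135]), array([0.5151, 0.1925, 0.1135]), array([0.519 , 0.2237, 0.1135])]
tabtri (array([ 0.5257, -0.0727,  0.1458]), np.float64(0.0011340878074452192))
studtri? (array([0.5407, 0.117 , 0.1411]), np.float64(0.0003673782478967989)) (array([0.5238, 0.1659, 0.1703]), np.float64(0.001963392566400139))
lid [0.4554 0.0776 0.0914]
disc [0.5043 0.1648 0.1138]
tape [0.6256 0.0076 0.128 ]
bar [0.5229 0.0173 0.1066]
```

```bash
cat >> h.py <<'E'
from scipy.spatial.transform import Rotation as R
A=np.radians(82.9);ex=np.array([np.cos(A),np.sin(A),0]);ey=np.array([-np.sin(A),np.cos(A),0])
disc=np.array([.5331,.1432,0])
def go(P,ang):  # target TCP, tool z heading world deg, tool y down
    s=bot.read_state();Rt=np.array(s['tcp_rot']);a=np.radians(ang)
    z=np.array([np.cos(a),np.sin(a),0]);y=np.array([0,0,-1.]);Rg=np.c_[np.cross(y,z),y,z]
    print(s['time_s'],s['position'],'force',s['force'],'q',s['joint_positions'],'zhead',np.degrees(np.arctan2(Rt[1,2],Rt[0,2])))
    print('shift mm',Rt.T@(np.array(P)-s['position'])*1e3,'rotvec',R.from_matrix(Rt.T@Rg).as_rotvec(degrees=True))
E
python3 - <<'E'
from h import *
np.set_printoptions(precision=3,suppress=True)
go(disc+[0,0,.245],27.9)
E
```

```text
0.1 [ 0.275 -0.561  0.244] force [-0.154 -0.993  0.862] q [-74.111  30.274  82.146   0.002  67.687 -10.227] zhead -63.88535167208973
shift mm [-541.552   -0.164 -518.351] rotvec [  0.065 -91.785  -0.101]
```

Call:
{"method": "jog_arm", "body": {
  "motion": [-542, 0, -518, 0, -92, 0, -542, 0, -518, 0, -92, 0, -542, 0, -518, 0, -92, 0, -542, 0, -518, 0, -92, 0, -542, 0, -518, 0, -92, 0, -542, 0, -518, 0, -92, 0, -542, 0, -518, 0, -92, 0, -542, 0, -518, 0, -92, 0, -542, 0, -518, 0, -92, 0, -542, 0, -518, 0, -92, 0, -542, 0, -518, 0, -92, 0, -542, 0, -518, 0, -92, 0, -542, 0, -518, 0, -92, 0, -542, 0, -518, 0, -92, 0, -542, 0, -518, 0, -92, 0, -542, 0, -518, 0, -92, 0],
  "gripper": 0.345
}}

```text
time_s: 2.1
position: [0.5336, 0.1411, 0.2446]
tcp_rot: [[0.469, -0.0, 0.883], [-0.883, -0.0, 0.469], [-0.0, -1.0, -0.0]]
force: [-0.5, -0.3, 0.3]
opening: 0.349
```

```bash
python3 - <<'E'
from h import *
np.set_printoptions(precision=3,suppress=True)
go(disc+[0,0,.145],27.9);print(bot.read_state()['opening'])
cap('side','side1')
E
```

```text
2.1 [0.534 0.141 0.245] force [-0.517 -0.269  0.315] q [  3.211  24.598  92.651  -0.01   62.774 -24.765] zhead 27.980427402325947
shift mm [-2.103 99.599  0.629] rotvec [ 0.024  0.08  -0.001]
0.3490807152146354
```

View pics/side1.png

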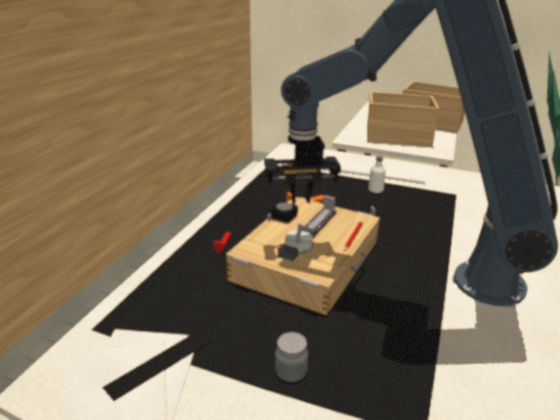

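Call:
{"method": "jog_arm", "body": {
  "motion": [-2, 25, 0, 0, 0, 0, -2, 50, 0, 0, 0, 0, -2, 75, 0, 0, 0, 0, -2, 92, 0, 0, 0, 0, -2, 101, 0, 0, 0, 0, -2, 101, 0, 0, 0, 0, -2, 101, 0, 0, 0, 0]
}}

```text
time_s: 3.02
position: [0.5334, 0.1442, 0.1443]
tcp_rot: [[0.471, 0.001, 0.882], [-0.882, 0.0, 0.471], [0.001, -1.0, 0.001]]
force: [-0.4, -0.9, -0.0]
opening: 0.344
```

```bash
python3 - <<'E'
from h import *
np.set_printoptions(precision=3,suppress=True)
go(disc+[0,0,.145],137.8)
cap('side','side2');a=cv2.imread('pics/side2.png')[150:310,195:395];cv2.imwrite('pics/side2c.png',cv2.resize(a,None,fx=3.7,fy=3.7,interpolation=2))
E
```

```text
3.025 [0.533 0.144 0.144] force [-0.372 -0.87  -0.021] q [  3.535  32.681  97.882   0.002  49.351 -24.563] zhead 28.097389530141328
shift mm [ 0.705 -0.747 -0.742] rotvec [  -0.02  -109.703    0.099]
```

View pics/side2c.png

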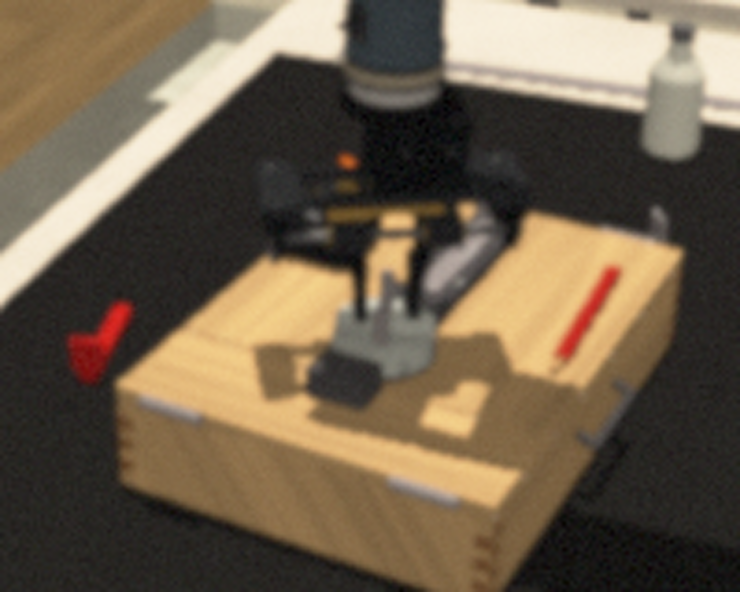

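Call:
{"method": "jog_arm", "body": {
  "motion": [0, 0, 0, 0, -8, 0, 0, 0, 0, 0, -16, 0, 0, 0, 0, 0, -24, 0, 0, 0, 0, 0, -32, 0, 0, 0, 0, 0, -38, 0, 0, 0, 0, 0, -44, 0, 0, 0, 0, 0, -50, 0, 0, 0, 0, 0, -56, 0, 0, 0, 0, 0, -62, 0, 0, 0, 0, 0, -68, 0, 0, 0, 0, 0, -74, 0, 0, 0, 0, 0, -80, 0, 0, 0, 0, 0, -86, 0, 0, 0, 0, 0, -91, 0, 0, 0, 0, 0, -95, 0, 0, 0, 0, 0, -98, 0, 0, 0, 0, 0, -98, 0]
}}

```text
time_s: 5.2
position: [0.535, 0.1445, 0.1446]
tcp_rot: [[0.808, 0.005, -0.589], [0.589, 0.0, 0.808], [0.005, -1.0, -0.003]]
force: [3.6, 1.4, -1.6]
opening: 0.346
```

```bash
python3 - <<'E'
from h import *
np.set_printoptions(precision=3,suppress=True)
go(disc+[0,0,.145],137.8);print(bot.read_state()['moment'])
for n in('side','top'):
  cap(n,n+'3')
a=cv2.imread('pics/side3.png')[200:270,255:355];a=cv2.resize(a,(800,560),interpolation=2)
b=cv2.imread('pics/top3.png')[200:280,190:330];b=cv2.resize(b,(800,457),interpolation=2)
cv2.imwrite('pics/side3c.png',a);cv2.imwrite('pics/top3c.png',b)
E
```

```text
5.2 [0.535 0.144 0.145] force [ 3.608  1.434 -1.609] q [   3.552   32.684   97.795    0.01    49.213 -122.523] zhead 126.06873816629654
shift mm [-2.274 -0.442  0.094] rotvec [  0.185 -11.731   0.246]
[ 0.285 -0.697 -0.09 ]
```

View pics/side3c.png

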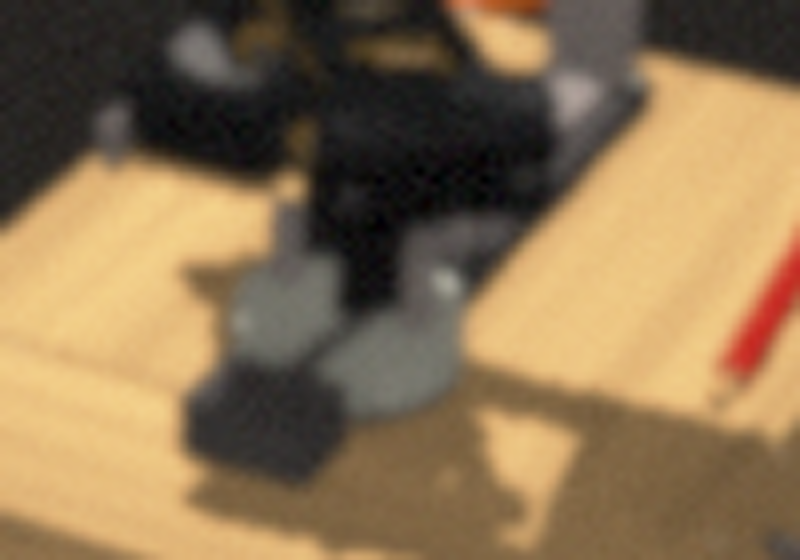

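View pics/top3c.png

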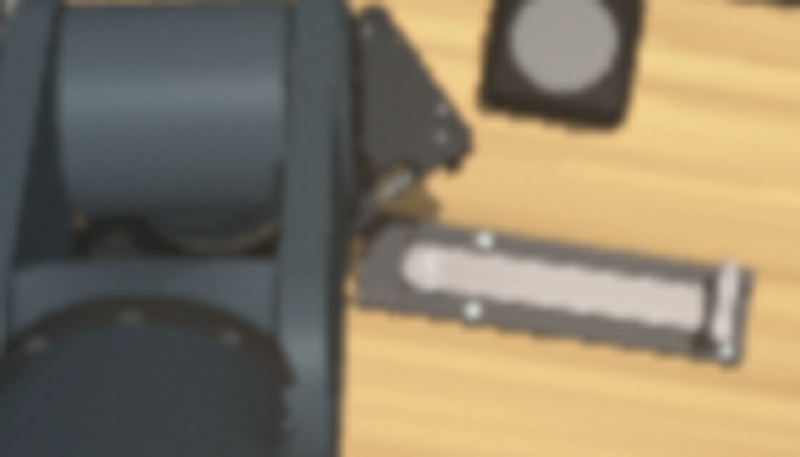

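Call:
{"method": "jog_arm", "body": {
  "motion": [0, 0, 0, 0, -4, 0, 0, 0, 0, 0, -8, 0, 0, 0, 0, 0, -10, 0, 0, 0, 0, 0, -10, 0, 0, 0, 0, 0, 0, 0, 0, 0, 0, 0, 6, 0, 0, -20, 0, 0, 6, 0, 0, -60, 0, 0, 6, 0, 0, -110, 0, 0, 6, 0]
}}

```text
time_s: 6.42
position: [0.5303, 0.144, 0.2533]
tcp_rot: [[0.865, -0.007, -0.501], [0.501, -0.001, 0.865], [-0.006, -1.0, 0.003]]
force: [0.6, -0.2, 0.3]
opening: 0.346
```

```bash
python3 - <<'E'
from h import *
np.set_printoptions(precision=3,suppress=True)
# hover beside: behind tab, tool z along case y (-7.1 or 172.9)
nose=np.array([.5245,.0783,0]); 
T=np.array([.505,-.0668,0])
print((T-nose)@ex,(nose-disc)@ey,(T-disc)@ey,(disc-T)@ex)
go(T-ex*.045+[0,0,.245],172.9)
E
```

```text
-0.146397592983624 0.000512318825357284 0.001928217339078798 0.21186290845236047
6.425 [0.53  0.144 0.253] force [ 0.581 -0.24   0.345] q [   3.553   23.944   92.16    -0.02    64.303 -116.527] zhead 120.08839192409964
shift mm [-154.705    8.749 -205.644] rotvec [ -0.325 -52.811  -0.269]
```

Call:
{"method": "jog_arm", "body": {
  "motion": [-15, 4, -20, 0, 10, 0, -30, 8, -41, 0, 20, 0, -46, 8, -62, 0, 30, 0, -62, 8, -83, 0, 40, 0, -77, 8, -103, 0, 50, 0, -93, 8, -123, 0, 60, 0, -108, 8, -143, 0, 70, 0, -123, 8, -163, 0, 80, 0, -138, 8, -183, 0, 90, 0, -150, 8, -199, 0, 100, 0, -154, 8, -205, 0, 110, 0, -155, 8, -206, 0, 120, 0, -155, 8, -206, 0, 127, 0, -155, 8, -206, 0, 127, 0, -155, 8, -206, 0, 127, 0],
  "gripper": 0
}}

```text
time_s: 8.3
position: [0.5014, -0.1113, 0.2454]
tcp_rot: [[-0.118, -0.002, 0.993], [-0.993, 0.001, -0.118], [-0.0, -1.0, -0.002]]
force: [-0.1, 0.5, -0.2]
opening: 0.001
```

```bash
python3 - <<'E'
from h import *
np.set_printoptions(precision=3,suppress=True)
T=np.array([.505,-.0668,0])
go(T-ex*.035+[0,0,.145],-7.1)
for n in('side','top'):
  cap(n,n+'4')
a=cv2.imread('pics/side4.png')[170:300,235:395];a=cv2.resize(a,None,fx=4.5,fy=4.5,interpolation=2)
b=cv2.imread('pics/top4.png')[200:300,190:330];b=cv2.resize(b,None,fx=5.7,fy=5.7,interpolation=2)
cv2.imwrite('pics/side4c.png',a);cv2.imwrite('pics/top4c.png',b)
E
```

```text
8.3 [ 0.501 -0.111  0.245] force [-0.093  0.492 -0.182] q [-24.992  21.647  97.792  -0.009  60.66  -18.202] zhead -6.784805015731416
shift mm [ -9.565 100.39   -1.693] rotvec [ 0.097  0.315 -0.023]
```

View pics/side4c.png

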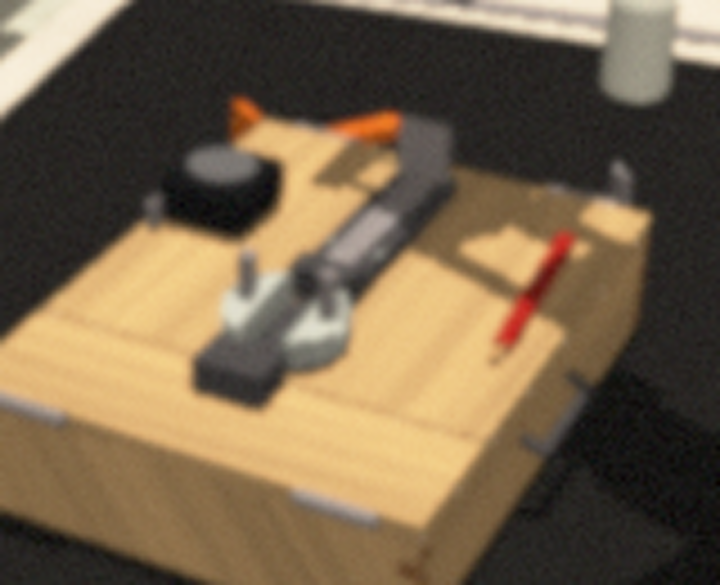

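View pics/top4c.png

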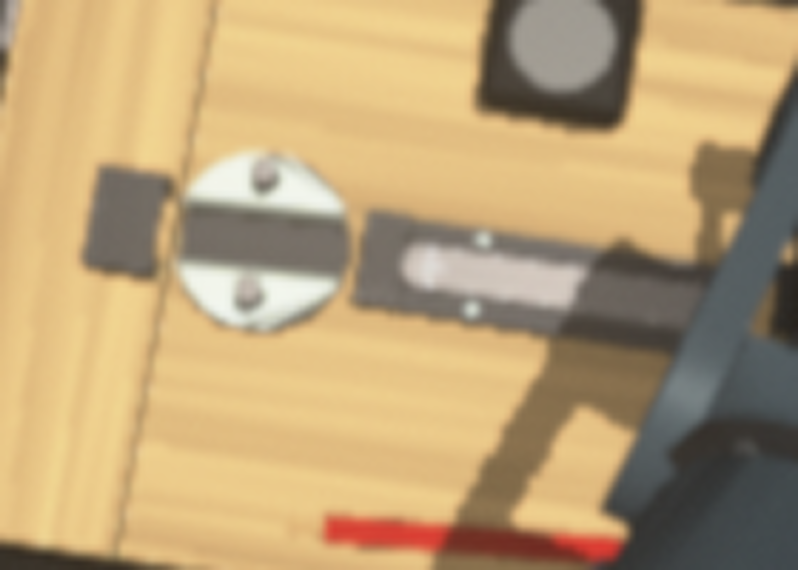

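```bash
python3 - <<'E'
from h import *
f=lambda u,v:(190+(u+.5)/5.7-.5,200+(v+.5)/5.7-.5)
a=atz('top',*f(265,170),.144);b=atz('top',*f(248,289),.144)
print(a,b,(a+b)/2,np.linalg.norm(a-b)); d=b-a
print('angle off',np.degrees(np.arctan2(d[1],d[0]))-172.9)
for p,q in(((190,207),(346,217)),((190,262),(335,275))):
  d=atz('top',*f(*p),.114)-atz('top',*f(*q),.114);print(np.degrees(np.arctan2(d[1],d[0]))-82.9)
E
```

```text
[0.56013783 0.14002478 0.144     ] [0.50644183 0.1450331  0.144     ] [0.53328983 0.14252894 0.144     ] 0.05392906494724076
angle off 1.771336616562337
4.957914418776767
3.5127541228252
```

```bash
python3 - <<'E'
from h import *
im=np.load('pics/top4.npz')['im'].astype(float)
g=im.mean(2)
# sample along case frame grid at z=.114, compute slot edges via subpixel
def samp(P):
    u,v=proj('top',P); return cv2.remap(g.astype(np.float32),np.array([[u]],np.float32),np.array([[v]],np.float32),1)[0,0]
c=np.array([.5332,.1430,.114])
ys=np.arange(-.024,.0241,.0005)
U=[];L=[];X=[]
for x in np.arange(-.024,.0241,.003):
    p=np.array([samp(c+ex*x+ey*y) for y in ys]); th=140
    up=None;lo=None
    i0=len(ys)//2
    for i in range(i0,len(ys)-1):
        if p[i]<th<=p[i+1]: up=ys[i]+.0005*(th-p[i])/(p[i+1]-p[i]);break
    for i in range(i0,0,-1):
        if p[i]<th<=p[i-1]: lo=ys[i]-.0005*(th-p[i])/(p[i-1]-p[i]);break
    print(round(x,3),lo,up,p.min(),p.max())
    if up and lo: X.append(x);U.append(up);L.append(lo)
print(np.degrees(np.arctan(np.polyfit(X,U,1))),np.degrees(np.arctan(np.polyfit(X,L,1))),np.mean(U),np.mean(L))
# bar axis
U=[];X=[]
for x in np.arange(-.115,-.07,.003):
    ys2=np.arange(-.02,.0201,.0005);p=np.array([samp(c*[1,1,0]+[0,0,.108]+ex*x+ey*y) for y in ys2])
    w=np.clip(p-140,0,None);U.append((w*ys2).sum()/w.sum());X.append(x)
print('bar',np.degrees(np.arctan(np.polyfit(X,U,1)[0])),U[0],U[-1])
E
```

```text
-0.024 -0.014353441428160287 0.011048120993596998 105.095055 238.5
-0.021 -0.014167987542226902 0.01128253160417083 103.78646 239.95866
-0.018 -0.014058773552154881 0.011430569518357546 101.5651 240.72916
-0.015 -0.013955438246717668 0.011520435967599073 100.703125 241.4375
-0.012 -0.01387414100370369 0.011527088017304808 103.42383 241.33334
-0.009 -0.013702963827177873 0.011673538675881022 107.91927 240.37239
-0.006 -0.013662955097039221 0.011780589476460622 109.02604 238.4323
-0.003 -0.013488309131469568 0.012053188225138033 107.0625 231.74934
-0.0 -0.013405282626161343 0.01221688074048146 103.68229 215.14844
0.003 -0.013328833644744 0.01254472807995629 101.63932 205.26431
0.006 -0.013157950213178983 0.012666761310538309 100.854164 207.02603
0.009 -0.013016620148016946 0.0125594702214585 102.92838 224.96776
0.012 -0.012832351017277678 0.012636359507450866 106.48242 236.64584
0.015 -0.012796202895697197 0.012764154630713197 108.21875 240.51042
0.018 -0.0127095515228575 0.012924142810516091 107.75 240.66667
0.021 -0.012609212975075924 0.013035781547921975 103.813156 240.57292
0.024 -0.012443848402937864 0.013210661877645212 102.67057 239.99805
[2.53134356 0.69720468] [ 2.22122092 -0.76692178] 0.012169117835599461 -0.013386109604388088
bar 0.30482003690411513 -6.720133685968868e-06 -0.0001411091039439289
```

Call:
{"method": "jog_arm", "body": {
  "motion": [0, 30, -2, 0, 0, 0, 0, 60, -2, 0, 0, 0, 0, 85, -2, 0, 0, 0, 0, 100, -2, 0, 0, 0, 0, 106, -2, 0, 0, 0, -5, 106, -2, 0, 0, 0, -10, 106, -2, 0, 0, 0, -10, 106, -2, 0, 0, 0]
}}

```text
time_s: 9.4
position: [0.5017, -0.1011, 0.1403]
tcp_rot: [[-0.119, 0.001, 0.993], [-0.993, -0.0, -0.119], [0.0, -1.0, 0.001]]
force: [0.1, -0.1, -0.7]
opening: 0.006
```

```bash
python3 - <<'E'
from h import *
np.set_printoptions(precision=3,suppress=True)
c=np.array([.5332,.1430,0])
# home: tab centre at disc+72-146 = -74 ; TCP = -74-4-9.5
go(c-ex*.0875+[0,0,.139],-7.1)
cap('side','side5');a=cv2.imread('pics/side5.png')[150:280,255:415];a=cv2.resize(a,None,fx=4.5,fy=4.5,interpolation=2)
cv2.imwrite('pics/side5c.png',a)
E
```

```text
9.4 [ 0.502 -0.101  0.14 ] force [ 0.102 -0.099 -0.683] q [-23.919  30.693 103.86    0.003  45.373 -17.09 ] zhead -6.830876899554459
shift mm [-158.591    1.205    1.843] rotvec [-0.072  0.269  0.02 ]
```

View pics/side5c.png

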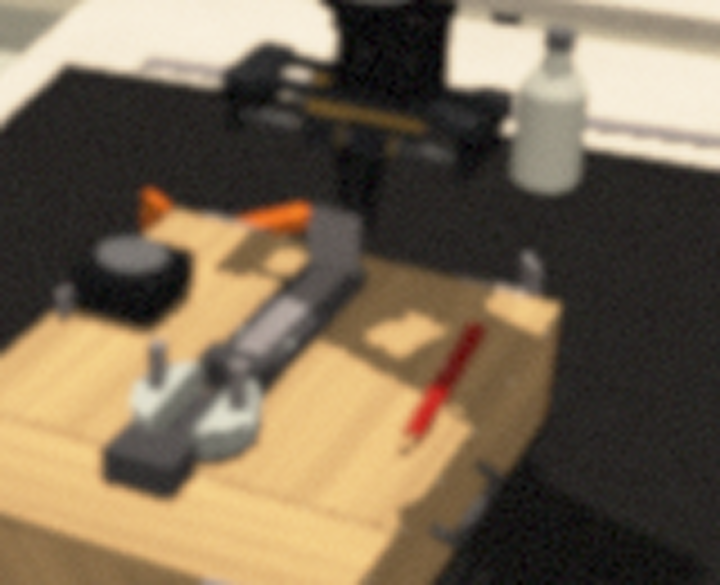

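Call:
{"method": "jog_arm", "body": {
  "motion": [-8, 0, 2, 0, 0, 0, -14, 0, 2, 0, 0, 0, -18, 0, 2, 0, 0, 0, -22, 0, 2, 0, 0, 0, -26, 0, 2, 0, 0, 0, -31, 0, 2, 0, 0, 0, -36, 0, 2, 0, 0, 0, -41, 0, 2, 0, 0, 0, -46, 0, 2, 0, 0, 0, -51, 0, 2, 0, 0, 0, -56, 0, 2, 0, 0, 0, -61, 0, 2, 0, 0, 0, -66, 0, 2, 0, 0, 0, -70, 0, 2, 0, 0, 0, -72, 0, 2, 0, 0, 0]
}}

```text
time_s: 11.32
position: [0.512, -0.03, 0.1395]
tcp_rot: [[-0.12, -0.0, 0.993], [-0.993, -0.0, -0.12], [0.0, -1.0, -0.0]]
force: [-0.3, -1.5, -0.1]
opening: 0.006
```

```bash
python3 - <<'E'
from h import *
np.set_printoptions(precision=3,suppress=True)
c=np.array([.5332,.1430,0])
go(c-ex*.0875+[0,0,.139],-7.1)
for n in('side','top'):
  cap(n,n+'6')
a=cv2.imread('pics/side6.png')[150:280,255:415];a=cv2.resize(a,None,fx=4.5,fy=4.5,interpolation=2)
cv2.imwrite('pics/side6c.png',a)
b=cv2.imread('pics/top6.png')[200:300,190:330];b=cv2.resize(b,None,fx=5.7,fy=5.7,interpolation=2)
cv2.imwrite('pics/top6c.png',b)
E
```

```text
11.325 [ 0.512 -0.03   0.14 ] force [-0.315 -1.457 -0.14 ] q [-15.849  30.845 103.684  -0.002  45.473  -8.98 ] zhead -6.867937333842145
shift mm [-86.768   0.539   0.043] rotvec [0.003 0.232 0.001]
```

View pics/side6c.png

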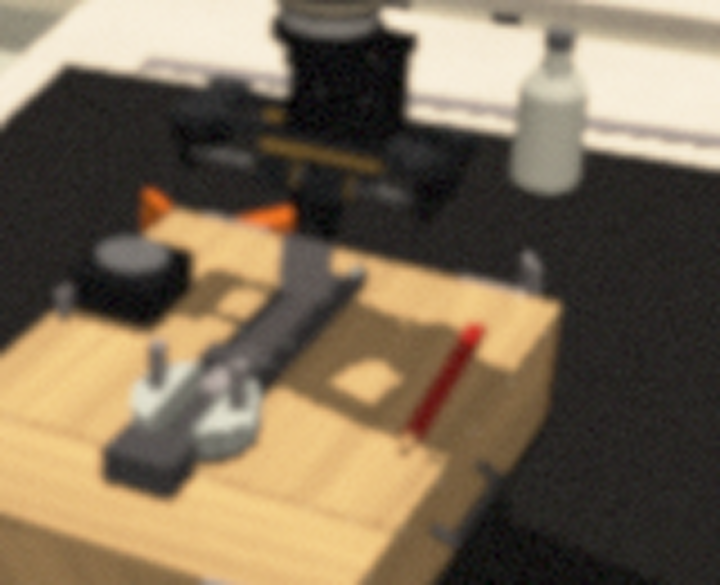

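View pics/top6c.png

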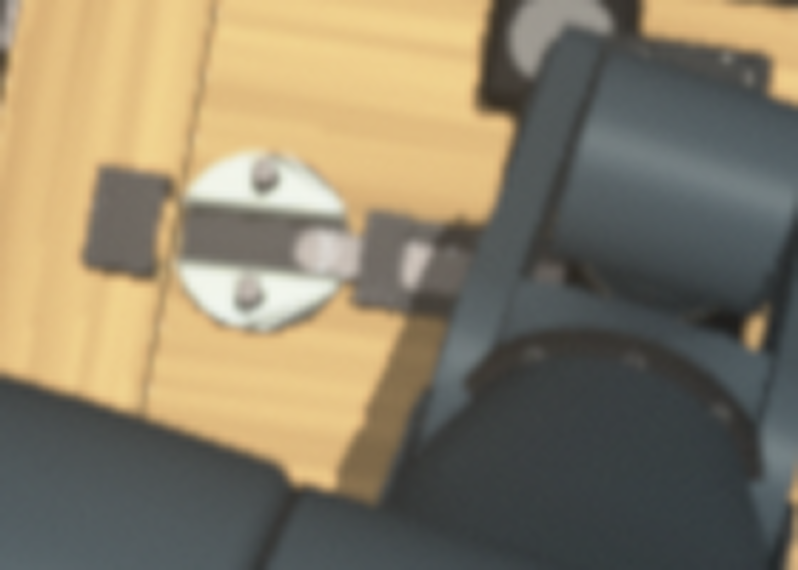

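Call:
{"method": "jog_arm", "body": {
  "motion": [-4, 0, 0, 0, 0, 0, -9, 0, 0, 0, 0, 0, -14, 0, 0, 0, 0, 0, -19, 0, 0, 0, 0, 0, -24, 0, 0, 0, 0, 0, -29, 0, 0, 0, 0, 0, -34, 0, 0, 0, 0, 0, -39, 0, 0, 0, 0, 0, -44, 0, 0, 0, 0, 0, -49, 0, 0, 0, 0, 0, -54, 0, 0, 0, 0, 0, -59, 0, 0, 0, 0, 0, -64, 0, 0, 0, 0, 0, -69, 0, 0, 0, 0, 0, -73, 0, 0, 0, 0, 0, -76, 0, 0, 0, 0, 0, -78, 0, 0, 0, 0, 0, -79, 0, 0, 0, 0, 0]
}}

```text
time_s: 13.68
position: [0.5214, 0.0482, 0.1395]
tcp_rot: [[-0.12, -0.0, 0.993], [-0.993, -0.0, -0.12], [0.0, -1.0, -0.0]]
force: [0.1, -3.8, 4.1]
opening: 0.006
```

```bash
python3 - <<'E'
from h import *
np.set_printoptions(precision=3,suppress=True)
c=np.array([.5332,.1430,0])
go(c-ex*.0875+[0,0,.139],-7.1)
for n in('side','top'):
  cap(n,n+'7')
a=cv2.imread('pics/side7.png')[150:280,215:375];a=cv2.resize(a,None,fx=4.5,fy=4.5,interpolation=2)
cv2.imwrite('pics/side7c.png',a)
b=cv2.imread('pics/top7.png')[200:300,190:330];b=cv2.resize(b,None,fx=5.7,fy=5.7,interpolation=2)
cv2.imwrite('pics/top7c.png',b)
E
```

```text
13.675 [0.521 0.048 0.14 ] force [ 0.149 -3.821  4.08 ] q [ -6.952  31.456 102.152  -0.008  46.394  -0.067] zhead -6.878803947885469
shift mm [-8.012  0.542 -0.005] rotvec [0.002 0.221 0.006]
```

View pics/side7c.png

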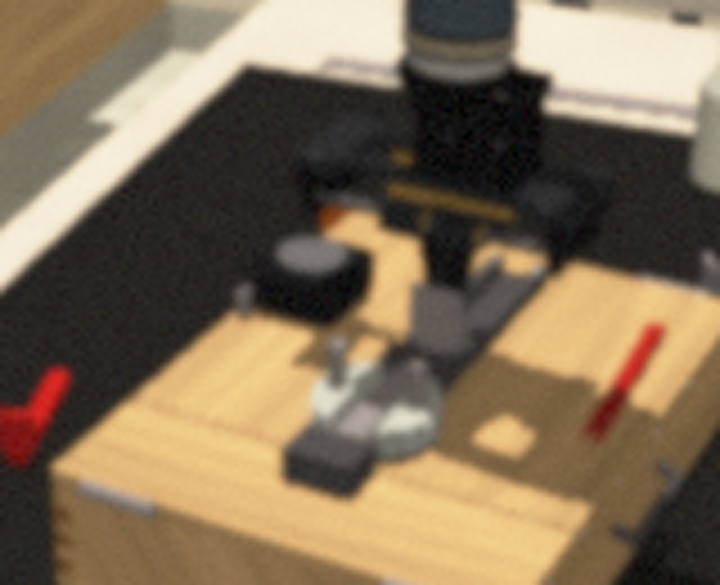

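View pics/top7c.png

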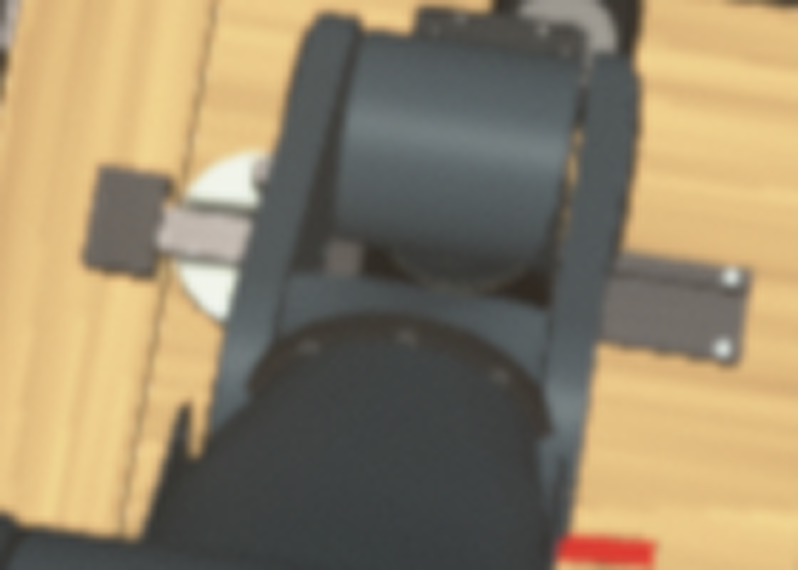

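Call:
{"method": "jog_arm", "body": {
  "motion": [-2, 0, 0, 0, 0, 0, -4, 0, 0, 0, 0, 0, -6, 0, 0, 0, 0, 0, -8, 0, 0, 0, 0, 0, -9, 0, 0, 0, 0, 0, -9, 0, 0, 0, 0, 0]
}}

```text
time_s: 14.52
position: [0.5224, 0.0574, 0.1395]
tcp_rot: [[-0.12, -0.0, 0.993], [-0.993, 0.0, -0.12], [-0.0, -1.0, -0.0]]
force: [-0.3, -2.0, 1.8]
opening: 0.007
```

Call:
{"method": "jog_arm", "body": {
  "motion": [-1, 0, 0, 0, 0, 0, -2, 0, 0, 0, 0, 0, -3, 0, 0, 0, 0, 0, -3, 0, 0, 0, 0, 0]
}}

```text
time_s: 15.02
position: [0.5226, 0.0578, 0.1396]
tcp_rot: [[-0.118, -0.001, 0.993], [-0.993, -0.004, -0.118], [0.004, -1.0, -0.001]]
force: [-1.6, -11.7, 3.9]
opening: 0.005
```

Call:
{"method": "jog_arm", "body": {
  "motion": [0, 0, 0, 0, 0, 0, 5, 0, 0, 0, 0, 0, 15, 0, 0, 0, 0, 0, 30, 0, 0, 0, 0, 0, 35, -20, 0, 0, 0, 0, 40, -60, 0, 0, 0, 0, 80, -110, 0, 0, 0, 0, 140, -130, 0, 0, 0, 0, 200, -130, 0, 0, 0, 0, 250, -130, 0, 0, 0, 0, 300, -130, 0, 0, 0, 0, 330, -130, 0, 0, 0, 0, 340, -130, 0, 0, 0, 0, 340, -130, 0, 0, 0, 0, 340, -130, 0, 0, 0, 0]
}}

```text
time_s: 16.9
position: [0.482, -0.276, 0.2694]
tcp_rot: [[-0.119, -0.0, 0.993], [-0.993, 0.001, -0.119], [-0.001, -1.0, -0.001]]
force: [0.3, 0.2, -0.4]
opening: 0.009
```

```bash
python3 - <<'E'
from h import *
np.set_printoptions(precision=3,suppress=True)
s=bot.read_state();print(s['time_s'],s['position'],s['force'],s['qvel'])
for n in('side','top'):
  cap(n,n+'8')
a=cv2.imread('pics/side8.png')[170:300,215:375];a=cv2.resize(a,None,fx=4.5,fy=4.5,interpolation=2)
cv2.imwrite('pics/side8c.png',a)
b=cv2.imread('pics/top8.png')[200:300,190:330];b=cv2.resize(b,None,fx=5.7,fy=5.7,interpolation=2)
cv2.imwrite('pics/top8c.png',b)
E
```

```text
16.9 [ 0.482 -0.276  0.269] [ 0.28   0.19  -0.392] [ 0.483 -0.232 -0.085 -0.191 -0.088 -0.044]
```

View pics/side8c.png

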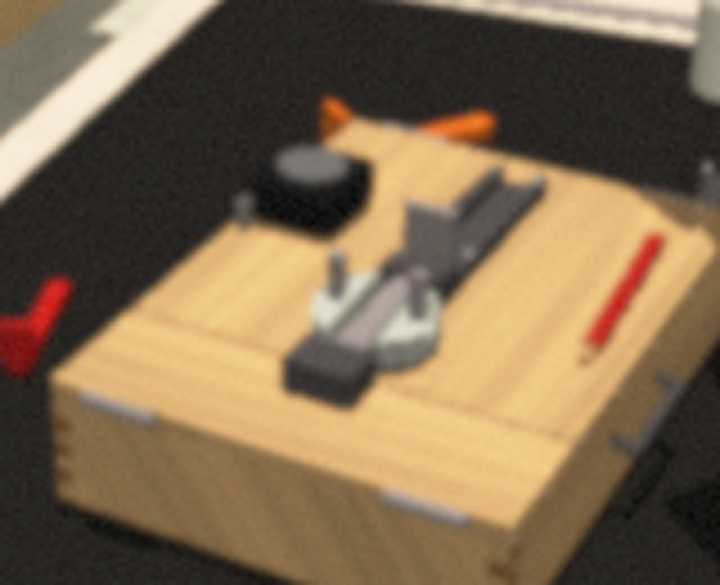

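View pics/top8c.png

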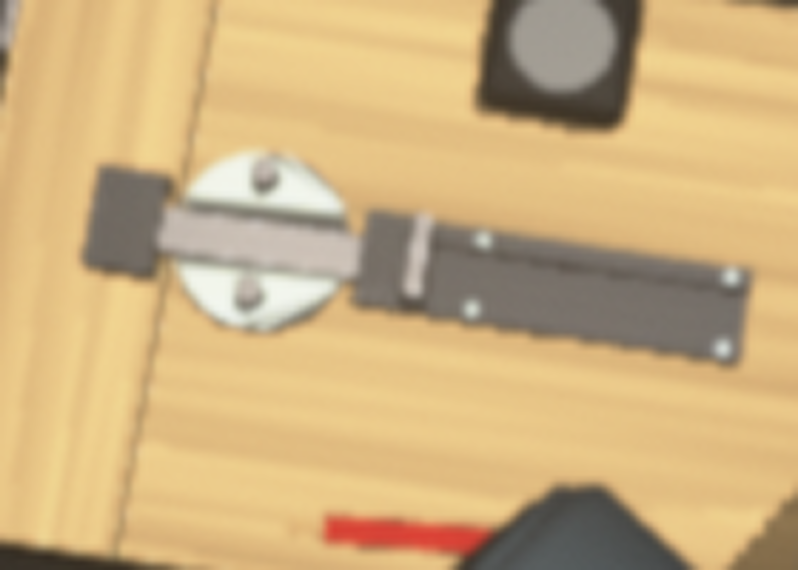

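```bash
python3 - <<'E'
from h import *
f=lambda u,v:(190+(u+.5)/5.7-.5,200+(v+.5)/5.7-.5)
t=atz('top',*f(418,257),.148);print(t,(t-disc)@ex,(t-disc)@ey)
a=atz('top',*f(265,170),.144);b=atz('top',*f(248,289),.144);d=b-a
print('stud angle off',np.degrees(np.arctan2(d[1],d[0]))-172.9)
i=np.load('pics/top8.npz')['im'].astype(int);j=np.load('pics/top0.npz')['im'].astype(int)
for n,(u,v) in dict(tape=(288,208),pencil=(260,294),jar=(101,284),glue=(475,291)).items():
  print(n,np.abs(i-j)[v-20:v+20,u-15:u+15].mean())
E
```

```text
[0.5222083  0.07000666 0.148     ] -0.07397831466802961 0.0017613756526004146
stud angle off 1.771336616562337
tape 0.6269444444444444
pencil 9.744166666666667
jar 0.6072222222222222
glue 23.08416666666667
```

View pics/side8.png

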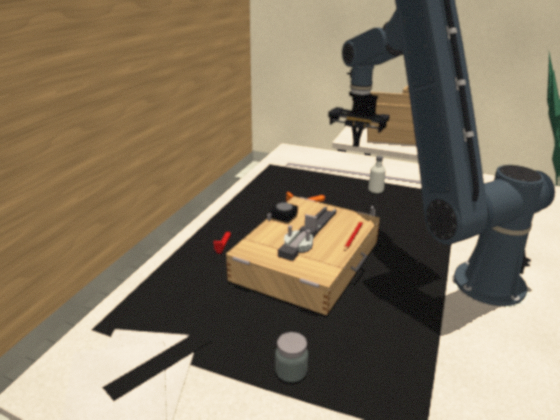

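View pics/top8.png

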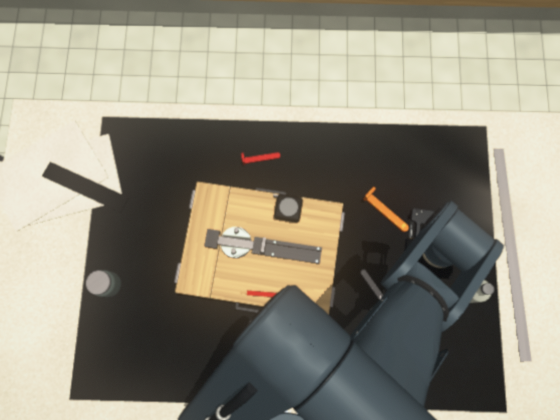

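The side view still shows the glue bottle at (377,178), the pencil at (354,236), the tape at (285,212) and the jar at (292,357), all unmoved. The arm is well clear and the bar lies through the slot into the keeper.

```bash
python3 -c "
from rig import bot
print(bot.hand_in())"
```

```text
the job is handed in; nothing more can be done
None
```

The case is locked and I handed the job in at about 17 s of the 51 s allowed; the hand-in reports no verdict.

- **Disc:** I turned it about 70° counter-clockwise to its half-turn position by pushing both studs with the part-open fingertips. The slot came out about 2.4° past the line, by fitting its edges in the top view. Checked by eye from the two studs, it was 1.8°. Hand-picked points on the slot edges gave 3.5° to 5°. All are inside the 6.9° limit, and the studs read the same after the push.
- **Bar:** I pushed it home by the tab with the closed fingers until it stopped dead at about 12 N. In the last pictures the tab stands 74.0 mm before the disc axis, which is what it should be with the nose against the keeper's end.
- **Bystanders:** In the top view the tape measure and jar had not changed. The arm partly covered the pencil and glue there, so I judged those two unmoved only by eye in the side view.
- **Finish:** The arm is clear of everything, with only sensor noise (about 0.5 N) on the tool.

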